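# Unlock the tool chest with its T-key and open the drawer

## Robot

A 7-joint arm with a two-finger parallel gripper is mounted at the origin on a cart in front of the work surface, level with it; the furniture and walls round the work are solid. World frame = base frame: x ahead of the robot, y to its left, z up, the work surface at z = 0. Lengths are in m, angles in degrees, forces in N, time in s.
With the tool pointing down it reaches from about 0.425 to 0.95 m from the base axis. Payload 4.7 kg.
Tool frame: the origin (TCP) lies midway between the tips of the shut fingers; the grasp point (between the pads) lies 19 mm behind it; z points along the fingers, y is the line along which they close (so a half turn about z gives the same grasp; the last joint's range is limited). The gripper opens to 85 mm and grips with 20 to 120 N. Pads are 22 mm wide; open, the fingers measure 114 mm over their backs; the gripper's body (76 mm by 85 mm) begins 54 mm behind the grasp point. The pads swing forward as they close: fully open they stand 13 mm farther back than shut.
Start: joints at [63.203, 26.849, -2.785, 87.806, 1.381, 65.374, -4.715], TCP at [0.287, -0.611, 0.231] pointing down, gripper open.
Joint ranges: [-148.3, 148.3], [-19.14, 114.17], [-79.39, 73.82], [5.75, 140.21], [-59.74, 239.74], [12.07, 113.84], [-152.46, 152.46]. Speed limits (degrees/s): [147.25, 147.25, 180, 180, 180, 180, 180].

## Interface

Orientations are given as a 3x3 rotation matrix whose columns are the frame's x, y, z axes.
In Python, from bench import manip gives the robot as it stands. The module is installed in compiled form; this text tells all that it offers.
- The arm moves only by the tool apply_moves, never from a script. Its arguments are lists of equal length, an entry for each row: "offset": the shift along the tool's x, y, z in m, a list of three; "roll": the turn about the tool's z in rad. A call has exactly 8 rows; each row is the pose to reach, as a shift and turn from the pose commanded when the call began, along the tool's axes at that moment; what a row does not reach only later rows make up. A row lasts 1/8 s, in which the tool goes at most 62.5 mm and 10.7 degrees, less where a joint would pass 70% of its speed; a pose out of reach is approached as far as the arm can. A call with a gripper value outside its range is refused whole. "claw" is the opening, from 0 (shut) to 1 (fully open), set as the call begins (left out, the last holds). The fingers move at their own pace and stop on an object; "force" is the grip in N (left out, the last holds). Time passes only in rows, so rows that repeat a pose let the fingers close, or fill a call up. It gives the time, the measured TCP pose, the force, the opening and the grip force at its end, in the units of the state.
- manip.get_obs(): the state, without advancing time (a new reading comes with each control period).
- manip.snapshot(name): name is "scene" or "side" or "wrist"; returns a dict with "pixels" (400x640x3 uint8, red, green, blue), "fx", "fy", "cx", "cy" (pixels), "k1" (the pictures are not rectified: a ray, as slopes to the right and down, at radius r is drawn at 1 + k1 r^2 times it, then the intrinsics apply), "rvec" (rotation vector, rad) and "tvec" (3), from world to camera coordinates, as OpenCV has them; the wrist camera has in their place "mount" (4x4, takes a point from camera to tool coordinates, whose origin is the TCP and whose axes are the flange's). Camera axes: x right, y down, z forward; pixel columns grow to the right and rows downward; lengths in m; the calibration is good to about 2 mm. A picture is of the moment at which its call begins: read the wrist's pose just before it. There is no depth.
- manip.job_done(): hands the job in; it is judged then, once.
The state is a dict: "clock": time; "joint_pos": joint angles; "qvel": joint speeds; "effort": joint torques, N m; "tool_pos": TCP position; "tool_rot": TCP orientation; "contact_force": force on the tool from outside, world axes, zero at the start; "moment": the same for the moment, N m; "grip_width": finger opening in m; "gripper_force": force on a finger pad.
Only numpy, scipy, OpenCV 4.12 (cv2) and the standard library are available. Lean on these libraries where they do the work, as an engineer would, in place of code of your own. Each camera call takes 0.05 s, during which the arm holds its last target. There are 200 camera calls.

## Task

Unlock the small wooden chest and open its drawer: lift the T-handled key off its stand, push it fully home into the slot of the steel lock plate on top of the chest, and turn it a quarter turn clockwise (seen from above) to its stop, which draws the hidden bolt. Then pull the drawer out to its stop by its bar handle and leave it open, with the turned key standing in the lock. Do not disturb the screwdriver and the small tin that lie between the chest and the stand.

Things in the scene. Friction and masses are not known exactly. Their poses are not given: they have to be found in the camera images.
- key_handle (a point): Steel T-key, 76 mm tall, 0.15 kg, upright, z up; this point: centre of its dark crossbar (96 mm along x, 14 mm wide, 14 mm high). Under it an 8 mm round stem with a flat bit at its end, 26 mm along x, 8 mm thick, 14 mm high; foot 69 mm below this point. A half turn gives the same key. At the start the bar's ends lie in the notches of the stand, 70 mm of bar free between; lift it straight up.
- key_foot (a point): Centre of the flat foot of the key's bit, on the stem's axis, 69 mm below the crossbar's centre; axes of the key. A 14 mm wide collar on the stem has its underside 30 mm above the foot.
- key_stand: Fixed wooden stand: base 112 x 62 x 12 mm, two posts 95 mm high, 82 mm apart along its x, each with a notch 17 mm wide and 10 mm deep in its top. Origin: centre of the underside. The key's bar starts along the stand's x, its underside 85 mm above the table.
- lock (a point): Centre of the mouth of the key slot in the steel plate (66 x 56 mm, its face 110 mm above the table) on the chest: slot 28.6 mm along x, 10.6 mm wide, edges bevelled 3 mm, z up. The key goes straight down, bit along the slot. The chest is fixed: wood, 200 mm square, 100 mm high; x points from its drawer front (on the robot's side, 120 mm from this point) to its back.
- lock_seat (a point): Bottom of the lock, 28 mm below the slot's mouth, axes of the lock: the key's foot stands here when fully home (collar 2 mm above the plate, bar's centre 41 mm above it). The plate is 10 mm thick, the room under it 18 mm high: the key turns only with its foot less than 4 mm above this point, and once turned cannot be drawn out.
- lock_core (a joint): Angle of the lock's core under the plate, rad: 0 at the start (in line with the slot), growing clockwise seen from above, stop at 1.35; stays where it is left, turns with about 0.05 N m. The bit has play in it: the key itself turns up to 0.2 rad further. From about 1.05 the bolt is clear of the drawer.
- drawer (a joint): How far the drawer is out, m: 0 shut, 0.08 at its stop. Slides along the lock's -x with 1 to 3 N; held shut by the bolt (2 mm of play) until the lock is turned; stays where it is left.
- drawer_handle (a point): Centre of the drawer's bar handle: level round bar 10 mm thick, 110 mm long along this point's y, 72 mm above the table, with 37 mm clear between it and the drawer front; moves with the drawer. x points to the drawer front. When shut it is 162 mm in front of the lock's axis.
- screwdriver: Bystander: red-handled screwdriver, 199 mm long, 29 mm high, lying between chest and stand, pointing roughly along world x. Origin: under its middle. To be left alone.
- tin: Bystander: small round tin, 48 mm across, 38 mm high, nearer the robot between chest and stand. Origin: centre of its underside. To be left alone.
There are look-alikes about, which are no part of the job. What is meant by the part that bears key_handle is not purple, red or yellow, and is the larger of those in its own colour.

How it is judged (in metres and radians):
On the way, in this order (a step that is already met when the one before it is completed fails the run):
1. the key is fully home in the lock, not yet turned, the drawer still shut (horizontal distance between key_foot and lock_seat below 0.006 m and z of key_foot in the frame of lock_seat between -0.004 and 0.0038 m and angle between key_handle's own z axis and vertical below 0.15 rad and not (value of joint lock_core above 0.6 rad) and value of joint drawer below 0.01 m), for 0.1 s.
2. the key, still home, has turned the lock to its stop (horizontal distance between key_foot and lock_seat below 0.006 m and z of key_foot in the frame of lock_seat between -0.004 and 0.0038 m and angle between key_handle's own z axis and vertical below 0.15 rad and value of joint lock_core above 1.12 rad), for 0.2 s.
3. the drawer has been pulled out (value of joint drawer above 0.068 m), for 0.2 s.
At the end, for the whole second after the job is handed in: The drawer is out by at least 68 of its 80 mm, the lock is turned by at least 1.12 rad (stop at 1.35) and the key is left standing in it: foot within 3.8 mm of the seat's height and 6 mm of the lock's axis, leaning less than 0.15 rad (all of step 2 and value of joint drawer above 0.068 m); the robot touches nothing.
It fails at once if the screwdriver is moved by more than 30 mm (distance of screwdriver from where it was at the start of the episode above 0.03 m).
It fails at once if the small tin is moved by more than 30 mm (distance of tin from where it was at the start of the episode above 0.03 m).
It also fails if it takes over 67 s, if anything falls off the work surface, if the arm or the gripper's body presses on something with over 40 N, if the wrist force passes 120 N, or if a joint passes its speed limit or range.

## Working session

There is one attempt and no reset: what is moved stays moved. The work goes in short steps, Python scripts to look and compute and a tool call to move; the robot and the scene stay as the last step left them, time stands still between calls to the robot, and variables do not carry over. Pictures are saved under pics/ and viewed, at most 10 in all, crops included, and the job is handed in when it is done.

Besides the shell and the picture viewer there is one more tool, called after "Call:" by a JSON object that holds its "fn" and its "kwargs", one argument or row to a line. apply_moves: Moves the arm, as the interface text tells. Its arguments: {"type":"object","properties":{"offset":{"type":"array"},"roll":{"type":"array"},"claw":{"type":"number"},"force":{"type":"number"}},"required":["offset","roll"]}

```bash
mkdir -p pics
cat > h.py <<'E'
import numpy as np, cv2
from bench import manip
def snap(n,f=None):
    o=manip.get_obs(); s=manip.snapshot(n)
    if n=="wrist":
        T=np.eye(4);T[:3,:3]=o["tool_rot"];T[:3,3]=o["tool_pos"];M=T@np.array(s["mount"]);s["R"]=M[:3,:3];s["c"]=M[:3,3]
    else:
        R=cv2.Rodrigues(np.array(s["rvec"],float))[0];s["R"]=R.T;s["c"]=-R.T@np.array(s["tvec"],float).ravel()
    if f: cv2.imwrite("pics/"+f,cv2.cvtColor(s["pixels"],cv2.COLOR_RGB2BGR))
    return s
def ray(s,uv):
    p=np.array([(uv[0]-s["cx"])/s["fx"],(uv[1]-s["cy"])/s["fy"]]);q=p.copy()
    for _ in range(20): q=p/(1+s["k1"]*(q@q))
    d=s["R"]@np.array([q[0],q[1],1]);return d/np.linalg.norm(d)
def onz(s,uv,z):
    d=ray(s,uv);return s["c"]+d*(z-s["c"][2])/d[2]
def proj(s,P):
    q=s["R"].T@(np.array(P,float)-s["c"]);q=q[:2]/q[2];q=q*(1+s["k1"]*(q@q));return q*[s["fx"],s["fy"]]+[s["cx"],s["cy"]]
E
python3 - <<'E'
from h import *
o=manip.get_obs();print({k:np.round(v,3).tolist() for k,v in o.items()})
a=snap("scene","a.png");b=snap("side","b.png")
for s in(a,b):print(s["c"],s["R"][:,2],s["fx"],s["k1"])
E
```

```text
{'clock': 0.0, 'joint_pos': [63.202, 26.897, -2.782, 87.875, 1.382, 65.376, -4.715], 'qvel': [-0.186, -0.055, -0.056, -0.022, 0.025, -0.021, 0.003], 'effort': [0.0, -51.03, -0.046, -23.771, 0.011, 0.008, 0.0], 'tool_pos': [0.287, -0.611, 0.23], 'tool_rot': [[0.905, 0.425, -0.001], [0.425, -0.905, 0.002], [-0.0, -0.002, -1.0]], 'contact_force': [-0.383, 0.227, -0.291], 'moment': [-0.005, 0.002, 0.041], 'gripper_force': 0.0, 'grip_width': 0.085}
[-0.30295122  0.50678459  0.69887904] [ 0.70288496 -0.47040256 -0.53354865] 494.59786350440766 0.035750770086271505
[ 0.37069613 -0.66953911  0.63943416] [ 0.16755334  0.75564141 -0.63319186] 392.8508476906773 0.015702697448267463
```

View pics/a.png

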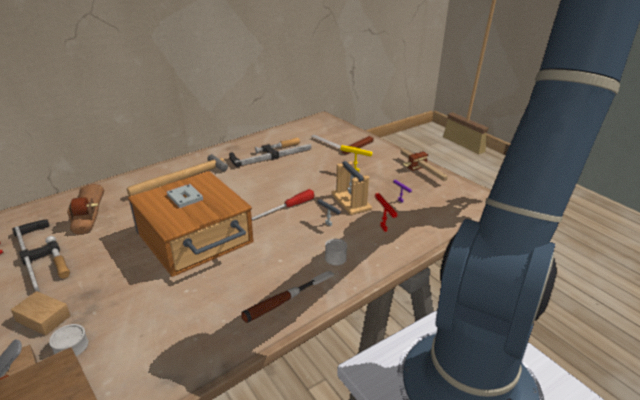

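View pics/b.png

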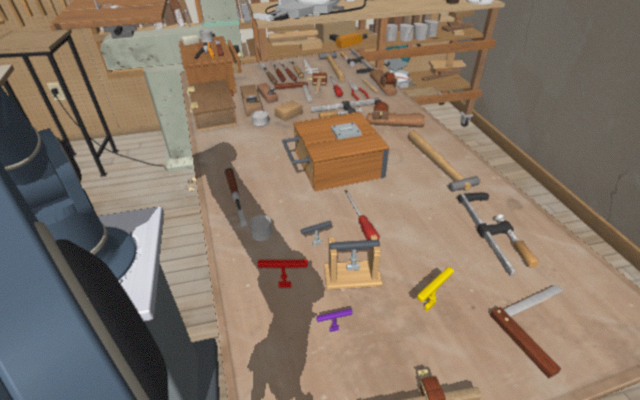

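Both views show the bench. Candidates for the key, as side-view pixels:
- dark T-key on the stand (354,245)
- smaller dark T-key lying or standing at (316,228)
- red (283,268)
- purple (335,315)
- yellow (437,288)

The description fits the larger dark one on the stand. The chest plate is at (345,130) and the drawer handle at (292,152), with the tin at (261,228) and the screwdriver at (362,215).

Run:
```python
from h import *
a=cv2.imread("pics/a.png");b=cv2.imread("pics/b.png")
A=cv2.resize(b[110:300,280:400],None,fx=3,fy=3,interpolation=cv2.INTER_CUBIC)
B=cv2.resize(a[150:225,310:390],None,fx=5,fy=5,interpolation=cv2.INTER_CUBIC)
C=np.zeros((570,760,3),np.uint8);C[:,:360]=A;C[:375,360:]=B;cv2.imwrite("pics/c.png",C)
a=snap("scene");b=snap("side")
for n,u,z in[("barL",(330,246),.092),("barR",(379,244),.092),("plate",(346,130),.11),("hanN",(298,174),.072),("hanF",(285,140),.072),("chR",(387,148),.1),("chL",(315,163),.1),("tin",(261,218),.038),("sd1",(348,192),.01),("sd2",(373,238),.01)]:print(n,onz(b,u,z).round(3))
```

```text
barL [ 0.506 -0.168  0.092]
barR [ 0.598 -0.186  0.092]
plate [0.65  0.215 0.11 ]
hanN [0.496 0.103 0.072]
hanF [0.492 0.268 0.072]
chR [0.73  0.119 0.1  ]
chL [0.538 0.099 0.1  ]
tin [0.389 0.003 0.038]
sd1 [0.619 0.079 0.01 ]
sd2 [ 0.625 -0.093  0.01 ]
```

View pics/c.png

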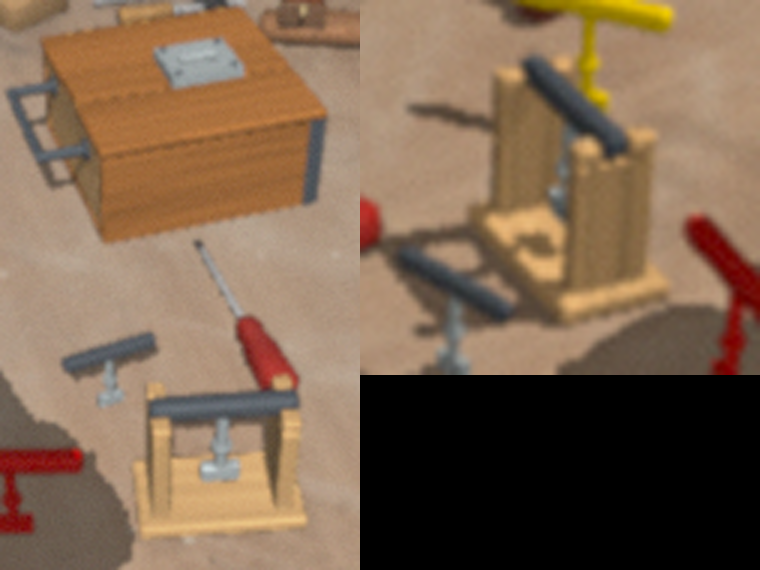

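The crop confirms it: the larger dark-barred key hangs in the stand notches, and the lookalike beside it is smaller. I'm moving above it.

Call:
{"fn": "apply_moves", "kwargs": {
  "offset": [
    [0.05,-0.033,0],
    [0.1,-0.066,0],
    [0.15,-0.099,0],
    [0.2,-0.132,0],
    [0.25,-0.165,0],
    [0.3,-0.198,0],
    [0.35,-0.231,0],
    [0.4,-0.264,0]
  ],
  "roll": [0.08,0.16,0.24,0.32,0.4,0.48,0.56,0.63]
}}

```text
clock: 1.2
tool_pos: [0.5375, -0.2005, 0.2314]
tool_rot: [[0.981, -0.192, 0.0], [-0.192, -0.981, -0.0], [0.0, 0.0, -1.0]]
contact_force: [0.9, -0.3, 0.0]
grip_width: 0.0854
gripper_force: 0.0
```

Run:
```python
from h import *
o=manip.get_obs();print({k:np.round(o[k],3).tolist() for k in("clock","joint_pos","tool_pos","tool_rot")})
s=snap("wrist","d.png");print(s["c"],s["R"][:,2],s["mount"],s["fx"],s["k1"])
print(proj(s,(.506,-.168,.099)),proj(s,(.598,-.186,.099)))
```

```text
{'clock': 1.2, 'joint_pos': [21.767, 17.639, -6.943, 101.722, 2.422, 60.761, -87.133], 'tool_pos': [0.537, -0.2, 0.231], 'tool_rot': [[0.981, -0.192, 0.0], [-0.192, -0.981, -0.0], [0.0, 0.0, -1.0]]}
[ 0.61760847 -0.2156287   0.37383233] [-0.31255213  0.06083754 -0.9479504 ] [[ 2.16671201e-04 -9.47837557e-01 -3.18753696e-01  8.15938744e-02]
 [ 9.99999966e-01  1.59003371e-04  2.06936664e-04 -4.95525525e-04]
 [-1.45459430e-04 -3.18753730e-01  9.47837559e-01 -1.42393244e-01]
 [ 0.00000000e+00  0.00000000e+00  0.00000000e+00  1.00000000e+00]] 307.9484451490711 -0.045643805266641316
[294.40115875 224.89925931] [291.52792308 126.06779171]
```

View pics/d.png

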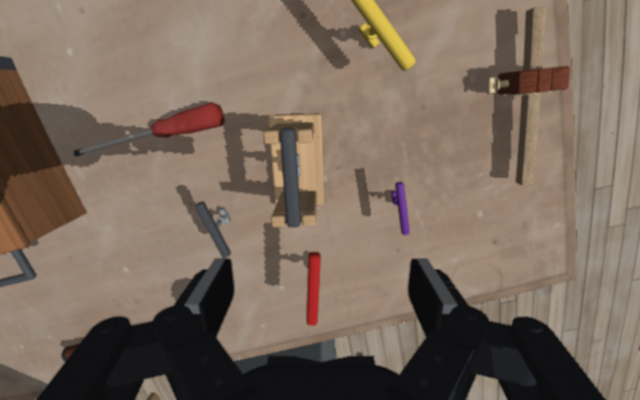

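The wrist view shows the key's bar from (289,130) to (293,225), seated in both notches. The small dark decoy is at (213,228). For the quarter turn I need joint 7 on the other side of its range, so I'll grasp with a half-turn flip.

```bash
cat >> h.py <<'E'
def barfit(s,P,z,rad,L=.1,thr=95):
    """dark bar near world P: min area rect, cast its long-axis ends on z"""
    im=s["pixels"].astype(int);u,v=proj(s,P)
    hsv=cv2.cvtColor(s["pixels"],cv2.COLOR_RGB2HSV)
    m=((im.max(2)<thr)&(im[...,2]>=im[...,0])).astype(np.uint8)
    M=np.zeros_like(m);cv2.circle(M,(int(u),int(v)),rad,1,-1);m&=M
    m=cv2.morphologyEx(m,cv2.MORPH_OPEN,np.ones((3,3)))
    n,l,st,ce=cv2.connectedComponentsWithStats(m)
    k=1+np.argmax(st[1:,4]);c=np.argwhere(l==k)[:,::-1].astype(np.float32)
    r=cv2.minAreaRect(c);b=cv2.boxPoints(r)
    if np.linalg.norm(b[0]-b[1])<np.linalg.norm(b[1]-b[2]):e=[(b[0]+b[1])/2,(b[2]+b[3])/2]
    else:e=[(b[1]+b[2])/2,(b[3]+b[0])/2]
    W=[onz(s,x,z) for x in e];d=W[1]-W[0]
    return r,(W[0]+W[1])/2,np.linalg.norm(d),np.degrees(np.arctan2(d[1],d[0]))
def totool(o,w):return (np.array(o["tool_rot"]).T@(np.array(w)-o["tool_pos"])).round(4)
E
python3 - <<'E'
from h import *
o=manip.get_obs();s=snap("wrist")
for t in (80,95,110):
  print(barfit(s,(.552,-.177,.095),.097,60,thr=t))
r=barfit(s,(.552,-.177,.095),.097,60)
print(totool(o,r[1]))
for P in[(.552,-.177,.092)]:
  for n in("side","scene"):
    q=snap(n);
    for t in(80,95,110):print(n,barfit(q,P,.094,32,thr=t))
E
```

```text
(((300.0058898925781, 179.96160888671875), (10.9773588180542, 96.04914093017578), 0.6295985579490662), array([ 0.55135339, -0.17066939,  0.097     ]), np.float64(0.09266108951656794), np.float64(167.77420925845803))
(((303.3808288574219, 180.0053253173828), (96.39595031738281, 13.34483814239502), 87.43623352050781), array([ 0.55071665, -0.1738847 ,  0.097     ]), np.float64(0.09288246154842206), np.float64(171.06395354720095))
(((303.5844421386719, 179.99612426757812), (96.40507507324219, 13.647012710571289), 87.35746002197266), array([ 0.55069071, -0.17407661,  0.097     ]), np.float64(0.09288653447081628), np.float64(171.1521612081273))
[ 0.0049 -0.0164  0.1346]Traceback (most recent call last):
  File "<stdin>", line 10, in <module>
  File "h.py", line 27, in barfit
    k=1+np.argmax(st[1:,4]);c=np.argwhere(l==k)[:,::-1].astype(np.float32)
        ~~~~~~~~~^^^^^^^^^^
    return _wrapfunc(a, 'argmax', axis=axis, out=out, **kwds)
    return bound(*args, **kwds)
ValueError: attempt to get argmax of an empty sequence
```

Call:
{"fn": "apply_moves", "kwargs": {
  "offset": [
    [0.001,-0.002,0],
    [0.002,-0.004,0],
    [0.003,-0.006,0],
    [0.004,-0.008,0],
    [0.005,-0.01,0],
    [0.005,-0.012,0],
    [0.005,-0.014,0],
    [0.005,-0.016,0]
  ],
  "roll": [-0.185,-0.37,-0.555,-0.74,-0.925,-1.11,-1.295,-1.48]
}}

```text
clock: 2.35
tool_pos: [0.5437, -0.1893, 0.2311]
tool_rot: [[0.275, 0.962, -0.001], [0.962, -0.275, -0.001], [-0.001, -0.001, -1.0]]
contact_force: [0.0, -0.0, 0.3]
grip_width: 0.0854
gripper_force: 0.0
```

Call:
{"fn": "apply_moves", "kwargs": {
  "offset": [
    [0,0,0],
    [0,0,0],
    [0,0,0],
    [0,0,0],
    [0,0,0],
    [0,0,0],
    [0,0,0],
    [0,0,0]
  ],
  "roll": [-0.185,-0.37,-0.555,-0.74,-0.925,-1.11,-1.295,-1.48]
}}

```text
clock: 3.35
tool_pos: [0.5437, -0.1894, 0.231]
tool_rot: [[-0.933, 0.361, -0.001], [0.361, 0.933, -0.001], [0.001, -0.001, -1.0]]
contact_force: [0.0, -0.4, -0.1]
grip_width: 0.0857
gripper_force: 0.0
```

Call:
{"fn": "apply_moves", "kwargs": {
  "offset": [
    [0,0,0.005],
    [0,0,0.01],
    [0,0,0.015],
    [0,0,0.02],
    [0,0,0.02],
    [0,0,0.02],
    [0,0,0.02],
    [0,0,0.02]
  ],
  "roll": [-0.1,-0.18,-0.18,-0.18,-0.18,-0.18,-0.18,-0.18]
}}

```text
clock: 4.35
tool_pos: [0.5448, -0.1873, 0.2115]
tool_rot: [[-0.981, 0.192, 0.0], [0.192, 0.981, -0.0], [-0.0, -0.0, -1.0]]
contact_force: [-0.1, -0.2, 0.3]
grip_width: 0.0856
gripper_force: 0.0
```

Run:
```python
from h import *
o=manip.get_obs();print({k:np.round(o[k],4).tolist() for k in("clock","joint_pos","tool_pos","tool_rot")})
s=snap("wrist","e.png")
for t in (70,80,95):
  r=barfit(s,(.551,-.173,.095),.099,70,thr=t);print(r,totool(o,r[1]))
```

```text
{'clock': 4.35, 'joint_pos': [46.0572, 23.8688, -41.0254, 101.2296, 17.6096, 61.4569, 77.8913], 'tool_pos': [0.5448, -0.1873, 0.2115], 'tool_rot': [[-0.9815, 0.1915, 0.0004], [0.1915, 0.9815, -0.0002], [-0.0004, -0.0001, -1.0]]}
(((342.0, 175.5), (19.0, 2.0), 90.0), array([ 0.53090384, -0.16556315,  0.099     ]), np.float64(0.016653353796613694), np.float64(-9.78695045412131)) [0.0179 0.0187 0.1125]
(((340.5149230957031, 192.69781494140625), (100.54354858398438, 11.816038131713867), 85.69552612304688), array([ 0.54817037, -0.16964769,  0.099     ]), np.float64(0.09184411717727255), np.float64(-5.750078237376981)) [1.000e-04 1.800e-02 1.125e-01]
(((336.0, 193.0), (100.0, 14.0), 90.0), array([ 0.54764253, -0.17372831,  0.099     ]), np.float64(0.09128032596402393), np.float64(-10.119518914957364)) [-1.000e-04  1.390e-02  1.125e-01]
```

View pics/e.png

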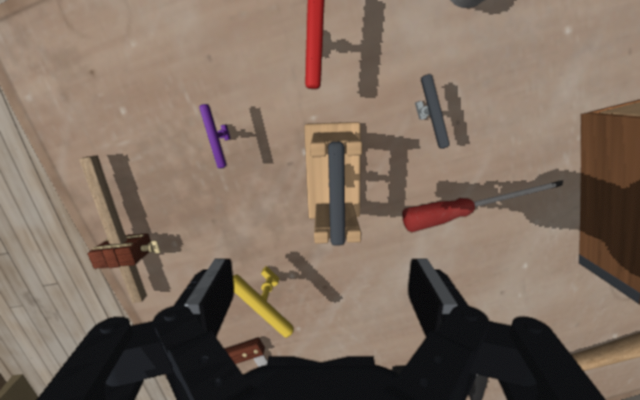

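The wrist camera is now on the other side of the tool. The bar runs from (336,143) to (337,243) and is parallel to the tool's x-axis. The measured centre is about (0.5495, -0.174), so I'll descend and grip.

Call:
{"fn": "apply_moves", "kwargs": {
  "offset": [
    [-0.002,0.014,0.02],
    [-0.002,0.014,0.05],
    [-0.002,0.014,0.08],
    [-0.002,0.014,0.11],
    [-0.002,0.014,0.128],
    [-0.002,0.014,0.138],
    [-0.002,0.014,0.138],
    [-0.002,0.014,0.138]
  ],
  "roll": [0,0,0,0,0,0,0,0]
}}

```text
clock: 5.4
tool_pos: [0.5502, -0.1741, 0.0743]
tool_rot: [[-0.981, 0.192, 0.002], [0.192, 0.981, -0.001], [-0.002, -0.0, -1.0]]
contact_force: [0.0, 0.5, -0.1]
grip_width: 0.0852
gripper_force: 0.0
```

Call:
{"fn": "apply_moves", "kwargs": {
  "offset": [
    [0,0,0],
    [0,0,0],
    [0,0,0],
    [0,0,0],
    [0,0,0],
    [0,0,0],
    [0,0,0],
    [0,0,0]
  ],
  "roll": [0,0,0,0,0,0,0,0],
  "claw": 0,
  "force": 60
}}

```text
clock: 6.4
tool_pos: [0.5496, -0.174, 0.0736]
tool_rot: [[-0.981, 0.192, 0.0], [0.192, 0.981, -0.0], [-0.0, -0.0, -1.0]]
contact_force: [-1.3, 0.3, 3.9]
grip_width: 0.0127
gripper_force: 58.8
```

Call:
{"fn": "apply_moves", "kwargs": {
  "offset": [
    [0,0,-0.005],
    [0,0,-0.02],
    [0,0,-0.045],
    [0,0,-0.075],
    [0,0,-0.105],
    [0,0,-0.135],
    [0,0,-0.15],
    [0,0,-0.15]
  ],
  "roll": [0,0,0,0,0,0,0,0]
}}

```text
clock: 7.4
tool_pos: [0.5497, -0.1741, 0.2243]
tool_rot: [[-0.981, 0.192, 0.002], [0.192, 0.981, -0.001], [-0.002, -0.0, -1.0]]
contact_force: [-0.1, 0.0, -1.3]
grip_width: 0.013
gripper_force: 58.2
```

Run:
```python
from h import *
o=manip.get_obs();print({k:np.round(o[k],4).tolist() for k in("clock","joint_pos","tool_pos","contact_force","grip_width")})
a=snap("scene","f1.png");b=snap("side","f2.png");w=snap("wrist","f3.png")
c=np.array([.55,-.174,.2426])
tiles=[]
for s,r in((a,50),(b,50)):
    u,v=proj(s,c).astype(int);p=s["pixels"][max(v-30,0):v+70,u-50:u+50];tiles.append(cv2.resize(p,(400,400),interpolation=cv2.INTER_CUBIC))
    print(u,v)
L=proj(b,(.65,.215,.11)).astype(int);p=b["pixels"][L[1]-25:L[1]+25,L[0]-25:L[0]+25]
im=np.hstack(tiles);cv2.imwrite("pics/f.png",im[...,::-1])
# plate: grey mask in side and scene
for s in(a,b):
    q=proj(s,(.65,.215,.11));h=cv2.cvtColor(s["pixels"],cv2.COLOR_RGB2HSV)
    m=((h[...,1]<60)&(h[...,2]>90)).astype(np.uint8);M=np.zeros_like(m);cv2.circle(M,tuple(int(x) for x in q),28,1,-1);m&=M
    n,l,st,ce=cv2.connectedComponentsWithStats(m);k=1+np.argmax(st[1:,4]);pts=np.argwhere(l==k)[:,::-1].astype(np.float32)
    r=cv2.minAreaRect(pts);print(st[k],"centroid",onz(s,ce[k],.11).round(4),[onz(s,x,.11).round(3)[:2] for x in cv2.boxPoints(r)])
    W=np.array([onz(s,x,.11)[:2] for x in pts],np.float32)*1000;r=cv2.minAreaRect(W);print(r)
```

```text
{'clock': 7.4, 'joint_pos': [45.1727, 23.2363, -41.6463, 100.3741, 17.1865, 62.8034, 76.8492], 'tool_pos': [0.5497, -0.1741, 0.2243], 'contact_force': [-0.1436, 0.0047, -1.2611], 'grip_width': 0.013}
354 114
357 181
[167 186  36  22 446] centroid [0.6398 0.2292 0.11  ] [array([0.681, 0.255]), array([0.689, 0.18 ]), array([0.603, 0.2  ]), array([0.599, 0.27 ])]
((642.555908203125, 227.72415161132812), (82.60765838623047, 60.102542877197266), 2.209733247756958)
[331 125  15  14  82] centroid [0.6282 0.2095 0.11  ] [array([0.616, 0.242]), array([0.64 , 0.261]), array([0.642, 0.184]), array([0.619, 0.168])]
((629.0477294921875, 212.71246337890625), (23.950340270996094, 70.33595275878906), 2.791677713394165)
```

View pics/f.png

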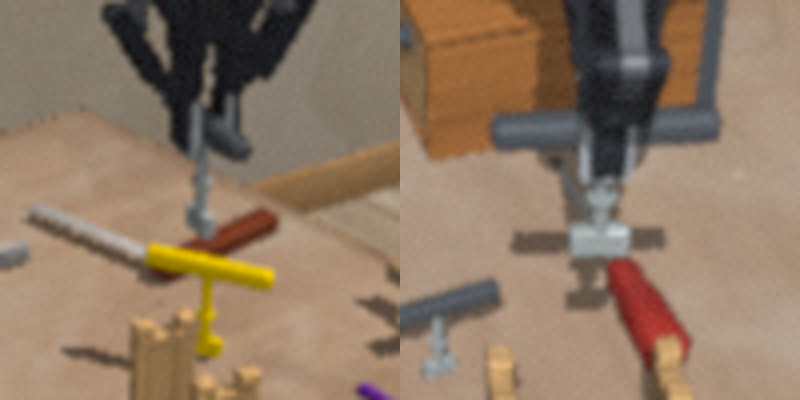

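The key is held upright and clear of the stand: stem and bit are visible at (200,215) in the left tile and (600,240) in the right. Next I'm moving toward the chest, stopping short of the lock to measure the plate with the wrist camera.

Call:
{"fn": "apply_moves", "kwargs": {
  "offset": [
    [0.002,0.03,0],
    [0.006,0.08,0],
    [0.01,0.135,0],
    [0.013,0.19,0],
    [0.016,0.245,0],
    [0.02,0.3,0],
    [0.023,0.35,0],
    [0.026,0.391,0]
  ],
  "roll": [-0.03,-0.07,-0.11,-0.15,-0.19,-0.23,-0.27,-0.3]
}}

```text
clock: 8.55
tool_pos: [0.598, 0.2168, 0.2218]
tool_rot: [[-0.994, -0.11, -0.002], [-0.11, 0.994, -0.0], [0.002, 0.0, -1.0]]
contact_force: [0.4, -0.0, -1.3]
grip_width: 0.0128
gripper_force: 58.2
```

Call:
{"fn": "apply_moves", "kwargs": {
  "offset": [
    [0,0,0],
    [0,0,0],
    [0,0,0],
    [0,0,0],
    [0,0,0],
    [0,0,0],
    [0,0,0],
    [0,0,0]
  ],
  "roll": [0,0,0,0,0,0,0,0]
}}

```text
clock: 9.55
tool_pos: [0.5987, 0.2148, 0.2233]
tool_rot: [[-0.994, -0.107, 0.0], [-0.107, 0.994, -0.0], [-0.0, -0.0, -1.0]]
contact_force: [-0.0, -0.1, -1.3]
grip_width: 0.0126
gripper_force: 58.5
```

Run:
```python
from h import *
o=manip.get_obs();print({k:np.round(o[k],4).tolist() for k in("clock","joint_pos","tool_pos","tool_rot")})
s=snap("wrist","g.png");print(proj(s,(.645,.222,.11)))
```

```text
{'clock': 9.55, 'joint_pos': [8.9184, 30.9546, -47.1699, 92.1019, 24.0859, 67.608, 52.6306], 'tool_pos': [0.5987, 0.2148, 0.2233], 'tool_rot': [[-0.9942, -0.1071, 0.0001], [-0.1071, 0.9943, -0.0001], [-0.0001, -0.0001, -1.0]]}
[322.3836368  243.42315502]
```

View pics/g.png

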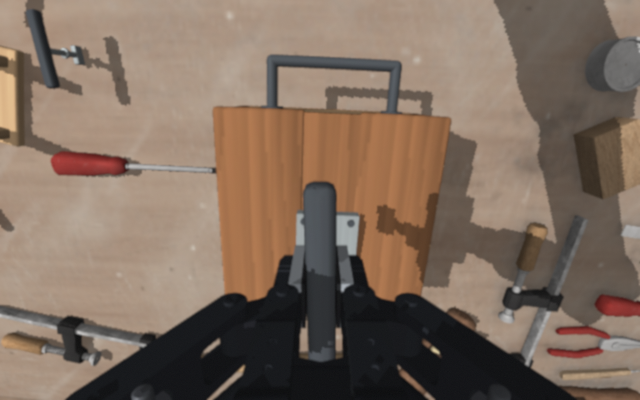

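The image's up direction is toward the robot. The plate is partly hidden under the bar at (328,230), and the handle is at (335,65). I'll move past the lock to see the whole plate.

Call:
{"fn": "apply_moves", "kwargs": {
  "offset": [
    [-0.02,0,0],
    [-0.05,0,0],
    [-0.085,0,0],
    [-0.12,0,0],
    [-0.14,0,0],
    [-0.14,0,0],
    [-0.14,0,0],
    [-0.14,0,0]
  ],
  "roll": [0,0,0,0,0,0,0,0]
}}

```text
clock: 10.6
tool_pos: [0.7371, 0.2299, 0.2237]
tool_rot: [[-0.994, -0.108, -0.0], [-0.108, 0.994, -0.0], [0.0, -0.0, -1.0]]
contact_force: [-0.3, 0.4, -1.2]
grip_width: 0.013
gripper_force: 58.6
```

Run:
```python
from h import *
o=manip.get_obs();print({k:np.round(o[k],4).tolist() for k in("clock","joint_pos","tool_pos","tool_rot")})
s=snap("wrist","i.png");u=proj(s,(.64,.222,.11));print(u)
h=cv2.cvtColor(s["pixels"],cv2.COLOR_RGB2HSV)
m=((h[...,1]<60)&(h[...,2]>80)).astype(np.uint8);M=np.zeros_like(m);cv2.circle(M,tuple(int(x) for x in u),65,1,-1);m&=M
n,l,st,ce=cv2.connectedComponentsWithStats(m);k=1+np.argmax(st[1:,4]);pts=np.argwhere(l==k)[:,::-1].astype(np.float32)
print(st[k],ce[k]);W=np.array([onz(s,x,.11)[:2] for x in pts],np.float32)*1000;print(cv2.minAreaRect(W))
u=u.astype(int);v0=max(u[1]-75,0);x0=u[0]-100;p=s["pixels"][v0:v0+150,x0:x0+200];print(x0,v0)
cv2.imwrite("pics/j.png",cv2.resize(p,None,fx=4,fy=4,interpolation=cv2.INTER_CUBIC)[...,::-1])
```

```text
{'clock': 10.6, 'joint_pos': [2.5649, 42.9215, -43.0235, 70.7379, 28.5177, 76.8056, 57.3338], 'tool_pos': [0.7371, 0.2299, 0.2237], 'tool_rot': [[-0.9942, -0.1079, -0.0], [-0.1079, 0.9942, -0.0003], [0.0, -0.0002, -1.0]]}
[323.27902119  75.83794689]
[ 291   42   75   92 5938] [326.82283597  86.48383294]
((649.3469848632812, 225.82359313964844), (66.82017517089844, 56.83713912963867), 3.629340648651123)
223 0
```

View pics/j.png

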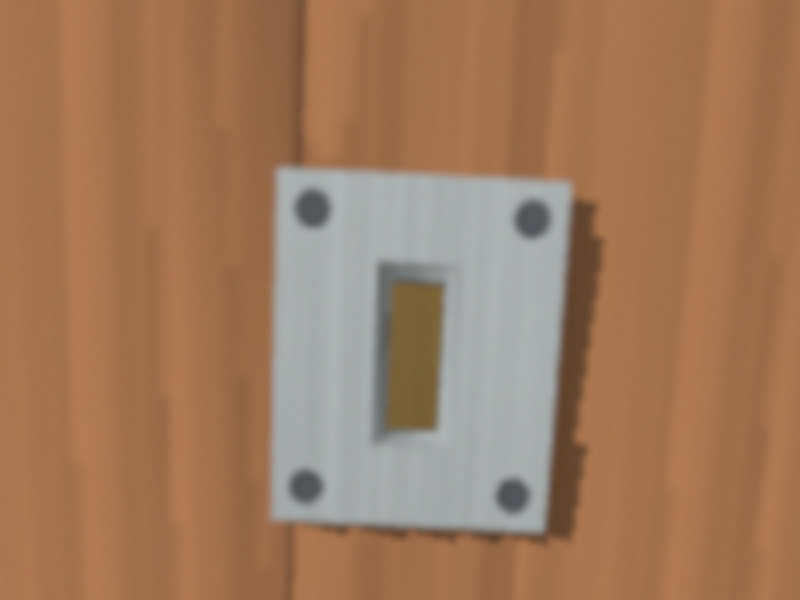

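The plate is clear: plate centre at about crop (417,350), with the slot centred in it, spanning (377–457, 262–440). The measured lock is at (0.649, 0.226) with a heading of 3.6°. Next I'll check where the key's bit sits relative to the TCP.

Run:
```python
from h import *
o=manip.get_obs();R=np.array(o["tool_rot"]);t=np.array(o["tool_pos"]);print(t.round(4))
bit=t+R@[0,0,.0435];D=[]
for n in("scene","side"):
    s=snap(n,"k_%s.png"%n);u=proj(s,bit).astype(int);h=cv2.cvtColor(s["pixels"],cv2.COLOR_RGB2HSV)
    print(n,u)
    p=h[u[1]-12:u[1]+13,u[0]-12:u[0]+13]
    for r in p[::2]: print(' '.join('%3d/%3d'%(x[1],x[2]) for x in r[::2]))
s=snap("wrist");g=s["pixels"].max(2)
c=[proj(s,t+R@[x,0,-.0185-.007]) for x in(.048,-.048)];print(c)
print(g[150:215,320].tolist());print(g[330:400,320].tolist())
```

```text
[0.7373 0.2298 0.2238]
scene [163 151]
 51/131  56/131  49/131  52/128  41/111   7/103  14/107  54/128  55/130  53/130  51/126  55/130  51/129
 46/132  54/133  49/131  59/129  28/ 83   9/117   6/139  25/111  59/129  58/131  54/127  52/127  55/129
 53/131  55/131  52/128  51/130  47/124   7/108   9/113  50/127  54/127  60/132  51/129  57/129  53/129
 46/133  53/129  56/131  56/132  55/129  11/ 97   6/120  53/131  51/129  51/131  55/129  55/130  48/127
 58/132  55/130  56/128  55/131  41/125  13/116  13/114  44/116  55/130  51/131  49/130  53/129  57/130
 52/133  52/133  55/134  55/131  48/111  13/100   9/136   9/164  47/135  56/124  52/128  55/130  58/128
 51/129  53/130  52/132  55/131  51/129  16/ 97   9/112   9/170  15/138  58/131  53/129  52/132  53/129
 55/131  49/130  50/128  53/130  49/129  42/110   8/101  10/124  14/125  53/124  53/130  54/128  51/125
 53/131  50/132  57/134  53/131  53/134  56/132  48/123  13/102  24/118  49/126  53/130  55/126  51/121
 55/130  52/133  53/134  49/135  49/135  49/131  53/131  55/129  51/129  60/131  63/129  73/143  88/131
 54/132  54/133  55/1
[... 1606 characters left out ...]
 75  97/ 79 104/120 111/113 113/108 114/110  75/142
[array([319.55735024, 186.20529445]), array([319.82168047, 370.56004808])]
[159, 160, 159, 159, 160, 159, 159, 159, 160, 159, 159, 160, 159, 159, 160, 159, 159, 160, 159, 160, 159, 160, 159, 159, 159, 159, 159, 159, 160, 157, 144, 111, 70, 52, 58, 64, 69, 75, 80, 84, 87, 89, 89, 90, 90, 90, 89, 89, 88, 89, 88, 88, 88, 88, 88, 89, 88, 89, 89, 89, 89, 89, 89, 88, 89]
[54, 54, 53, 55, 54, 53, 53, 54, 54, 54, 53, 54, 54, 53, 54, 54, 54, 56, 62, 65, 65, 65, 67, 75, 86, 90, 91, 91, 91, 91, 85, 66, 40, 25, 21, 20, 19, 20, 20, 20, 22, 22, 22, 22, 20, 20, 22, 20, 20, 22, 21, 21, 23, 21, 21, 21, 21, 21, 23, 20, 21, 21, 22, 22, 21, 22, 20, 22, 22, 22]
```

```bash
python3 - <<'E'
from h import *
o=manip.get_obs();R=np.array(o["tool_rot"]);t=np.array(o["tool_pos"])
bit=t+R@[0,0,.0435];L=np.array([.6493,.2258,.11]);rays=[]
for n,f in(("scene","a"),("side","b")):
    s=snap(n);im=cv2.imread(f"pics/{f}.png");h=cv2.cvtColor(im,cv2.COLOR_BGR2HSV)
    u=proj(s,L);m=((h[...,1]<60)&(h[...,2]>80)).astype(np.uint8);M=np.zeros_like(m);cv2.circle(M,tuple(int(x) for x in u),24,1,-1);m&=M
    pts=np.argwhere(m)[:,::-1];W=np.array([onz(s,x,.11)[:2] for x in pts],np.float32)*1000;r=cv2.minAreaRect(W)
    pc=proj(s,(r[0][0]/1000,r[0][1]/1000,.11));print(n,r,"px err",pc-u)
    h=cv2.cvtColor(s["pixels"],cv2.COLOR_RGB2HSV);u2=proj(s,bit);a,b=u2.astype(int)
    w=np.clip((30-h[b-5:b+9,a-8:a+12,1].astype(float))/20,0,1)
    if n=="side": w[:,:5]=0   # plate/shadow behind
    sub=w[3:13] if n=="scene" else w[3:11]
    print(sub.sum(0).round(1));
E
python3 - <<'E'
from h import *
o=manip.get_obs();s=snap("wrist");R=np.array(o["tool_rot"]);t=np.array(o["tool_pos"])
for r,z in((180.8,-.0115),(180.8,-.0255),(360.8,-.0255),(360.8,-.0115)):
    P=onz(s,(320,r),t[2]-z);print(r,z,(R.T@(P-t)).round(4))
E
```

```text
scene ((642.8128051757812, 227.73348999023438), (80.73249053955078, 60.102474212646484), 2.2071619033813477) px err [0.24319197 1.52498618]
[0.  0.  0.  0.  0.  1.1 3.8 4.3 4.9 5.8 6.6 6.4 3.5 0.  0.  0.  0.  0.
 0.  0. ]
side ((666.8861694335938, 265.9891357421875), (188.45860290527344, 88.43555450439453), 76.72850036621094) px err [ 2.02284185 -7.7994774 ]
[0.  0.  0.  0.  0.  5.6 5.8 6.7 6.8 6.4 5.6 5.8 5.6 5.5 4.  0.  0.  0.
 0.  0. ]
180.8 -0.0115 [ 0.0467  0.0003 -0.0115]
180.8 -0.0255 [ 0.0505  0.0003 -0.0255]
360.8 -0.0255 [-0.0413  0.0003 -0.0255]
360.8 -0.0115 [-0.0561  0.0003 -0.0115]
```

The bit is within about 2 mm of the tool axis, inside the bevel's capture range. Aligning over the slot, then descending to just above the plate.

Call:
{"fn": "apply_moves", "kwargs": {
  "offset": [
    [0.01,0.001,0],
    [0.03,0.002,0],
    [0.05,0.003,0],
    [0.07,0.004,0],
    [0.088,0.0055,0],
    [0.088,0.0055,0.02],
    [0.088,0.0055,0.04],
    [0.088,0.0055,0.054]
  ],
  "roll": [0.01,0.02,0.03,0.04,0.045,0.045,0.045,0.045]
}}

```text
clock: 11.95
tool_pos: [0.6497, 0.2249, 0.1664]
tool_rot: [[-0.998, -0.061, -0.003], [-0.061, 0.998, -0.001], [0.003, -0.001, -1.0]]
contact_force: [0.6, 0.2, -2.0]
grip_width: 0.013
gripper_force: 58.6
```

Call:
{"fn": "apply_moves", "kwargs": {
  "offset": [
    [0,0,0],
    [0,0,0],
    [0,0,0],
    [0,0,0],
    [0,0,0],
    [0,0,0],
    [0,0,0],
    [0,0,0]
  ],
  "roll": [0,0,0,0,0,0,0,0]
}}

```text
clock: 12.95
tool_pos: [0.6499, 0.2257, 0.1693]
tool_rot: [[-0.998, -0.062, 0.0], [-0.062, 0.998, -0.0], [-0.0, -0.0, -1.0]]
contact_force: [-0.4, 0.6, -1.3]
grip_width: 0.0128
gripper_force: 58.5
```

Run:
```python
from h import *
o=manip.get_obs();print({k:np.round(o[k],4).tolist() for k in("clock","joint_pos","tool_pos","tool_rot","contact_force")})
L=np.array([.6493,.2258,.11]);T=[]
for n in("scene","side"):
    s=snap(n);u,v=proj(s,L).astype(int);T.append(cv2.resize(s["pixels"][v-35:v+15,u-25:u+25],(400,400),interpolation=cv2.INTER_CUBIC))
cv2.imwrite("pics/l.png",np.hstack(T)[...,::-1])
```

```text
{'clock': 12.95, 'joint_pos': [5.2703, 37.9265, -43.7022, 87.7816, 27.8058, 65.5778, 49.5247], 'tool_pos': [0.6499, 0.2257, 0.1693], 'tool_rot': [[-0.9981, -0.0622, 0.0], [-0.0622, 0.9981, -0.0001], [-0.0, -0.0001, -1.0]], 'contact_force': [-0.4237, 0.6135, -1.3152]}
```

View pics/l.png

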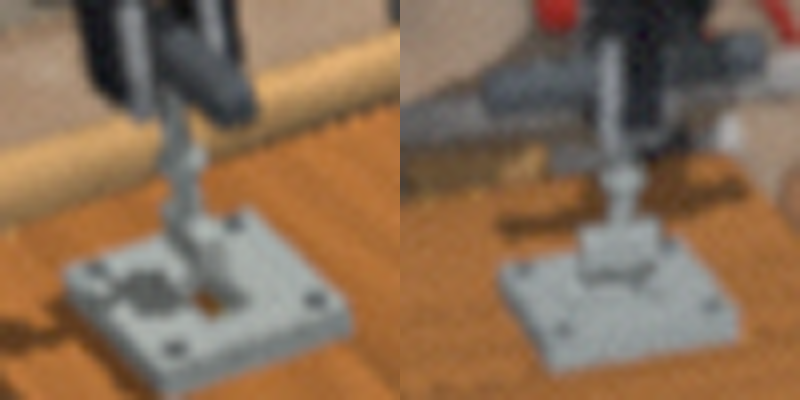

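The key bit hangs directly over the slot in both views: left tile bit (205,235) above the slot at (215,300), right tile bit (620,245). Now a slow insertion.

Call:
{"fn": "apply_moves", "kwargs": {
  "offset": [
    [0,0,0.003],
    [0,0,0.006],
    [0,0,0.009],
    [0,0,0.011],
    [0,0,0.013],
    [0,0,0.015],
    [0,0,0.016],
    [0,0,0.016]
  ],
  "roll": [0,0,0,0,0,0,0,0]
}}

```text
clock: 14.05
tool_pos: [0.6499, 0.2257, 0.1533]
tool_rot: [[-0.998, -0.062, 0.0], [-0.062, 0.998, -0.0], [-0.0, -0.0, -1.0]]
contact_force: [-0.6, 0.1, -1.6]
grip_width: 0.013
gripper_force: 58.5
```

The foot is about 7 mm inside the slot with no side load, so I'm continuing to the seat.

Call:
{"fn": "apply_moves", "kwargs": {
  "offset": [
    [0,0,0.004],
    [0,0,0.008],
    [0,0,0.012],
    [0,0,0.015],
    [0,0,0.018],
    [0,0,0.02],
    [0,0,0.021],
    [0,0,0.021]
  ],
  "roll": [0,0,0,0,0,0,0,0]
}}

```text
clock: 15.05
tool_pos: [0.65, 0.2259, 0.1326]
tool_rot: [[-0.998, -0.062, 0.0], [-0.062, 0.998, 0.0], [-0.0, 0.0, -1.0]]
contact_force: [-0.9, -0.4, 0.5]
grip_width: 0.0132
gripper_force: 58.6
```

Call:
{"fn": "apply_moves", "kwargs": {
  "offset": [
    [0,0,0.0005],
    [0,0,0.001],
    [0,0,0.001],
    [0,0,0.001],
    [0,0,0.001],
    [0,0,0.001],
    [0,0,0.001],
    [0,0,0.001]
  ],
  "roll": [0,0,0,0,0,0,0,0]
}}

```text
clock: 16.05
tool_pos: [0.6501, 0.226, 0.1326]
tool_rot: [[-0.998, -0.062, 0.001], [-0.062, 0.998, 0.0], [-0.001, -0.0, -1.0]]
contact_force: [-2.4, -1.1, 6.0]
grip_width: 0.0131
gripper_force: 59.5
```

The key is home: pressing further gives 6 N upward with no travel. Turning clockwise.

Call:
{"fn": "apply_moves", "kwargs": {
  "offset": [
    [0,0,0],
    [0,0,0],
    [0,0,0],
    [0,0,0],
    [0,0,0],
    [0,0,0],
    [0,0,0],
    [0,0,0]
  ],
  "roll": [0.08,0.18,0.28,0.38,0.48,0.58,0.68,0.78]
}}

```text
clock: 17.05
tool_pos: [0.6506, 0.2255, 0.1326]
tool_rot: [[-0.751, 0.66, 0.002], [0.66, 0.751, -0.0], [-0.002, 0.001, -1.0]]
contact_force: [-0.8, -1.0, 6.5]
grip_width: 0.0129
gripper_force: 59.5
```

Call:
{"fn": "apply_moves", "kwargs": {
  "offset": [
    [0,0,0],
    [0,0,0],
    [0,0,0],
    [0,0,0],
    [0,0,0],
    [0,0,0],
    [0,0,0],
    [0,0,0]
  ],
  "roll": [0.1,0.2,0.3,0.4,0.5,0.58,0.65,0.7]
}}

```text
clock: 18.05
tool_pos: [0.6501, 0.2251, 0.1326]
tool_rot: [[-0.151, 0.989, 0.001], [0.989, 0.151, -0.001], [-0.001, 0.001, -1.0]]
contact_force: [-1.8, -2.3, 6.7]
grip_width: 0.0129
gripper_force: 59.6
```

Run:
```python
from h import *
o=manip.get_obs();print({k:np.round(o[k],4).tolist() for k in("clock","joint_pos","tool_pos","tool_rot","contact_force","moment")})
```

```text
{'clock': 18.05, 'joint_pos': [-7.3987, 35.0078, -22.7979, 90.4153, 15.3572, 57.678, -26.0888], 'tool_pos': [0.6501, 0.2251, 0.1326], 'tool_rot': [[-0.1506, 0.9886, 0.0008], [0.9886, 0.1506, -0.0013], [-0.0014, 0.0006, -1.0]], 'contact_force': [-1.7994, -2.2744, 6.6859], 'moment': [-0.5939, 0.5881, 0.0117]}
```

Call:
{"fn": "apply_moves", "kwargs": {
  "offset": [
    [0,0,0],
    [0,0,0],
    [0,0,0],
    [0,0,0],
    [0,0,0],
    [0,0,0],
    [0,0,0],
    [0,0,0]
  ],
  "roll": [0.03,0.06,0.08,0.1,0.1,0.1,0.1,0.1]
}}

```text
clock: 19.05
tool_pos: [0.6501, 0.2252, 0.1326]
tool_rot: [[-0.054, 0.999, 0.001], [0.999, 0.054, -0.001], [-0.002, 0.001, -1.0]]
contact_force: [-3.0, -2.4, 6.8]
grip_width: 0.0129
gripper_force: 60.2
```

Run:
```python
from h import *
o=manip.get_obs();print({k:np.round(o[k],4).tolist() for k in("clock","tool_pos","tool_rot","contact_force","moment")})
```

```text
{'clock': 19.05, 'tool_pos': [0.6501, 0.2252, 0.1326], 'tool_rot': [[-0.0543, 0.9985, 0.0009], [0.9985, 0.0543, -0.0015], [-0.0015, 0.0009, -1.0]], 'contact_force': [-2.9631, -2.378, 6.8039], 'moment': [-0.5622, 0.5523, 0.4421]}
```

The stop is reached: the moment rose to 0.44 N m at about 1.58 rad of turn, play included. I'll ease the torque, release and rise.

Call:
{"fn": "apply_moves", "kwargs": {
  "offset": [
    [0,0,-0.0005],
    [0,0,-0.001],
    [0,0,-0.001],
    [0,0,-0.001],
    [0,0,-0.001],
    [0,0,-0.001],
    [0,0,-0.001],
    [0,0,-0.001]
  ],
  "roll": [-0.02,-0.04,-0.04,-0.04,-0.04,-0.04,-0.04,-0.04]
}}

```text
clock: 20.05
tool_pos: [0.65, 0.2252, 0.1326]
tool_rot: [[-0.092, 0.996, 0.0], [0.996, 0.092, -0.001], [-0.001, -0.0, -1.0]]
contact_force: [-2.6, -2.8, 5.0]
grip_width: 0.0129
gripper_force: 59.5
```

Call:
{"fn": "apply_moves", "kwargs": {
  "offset": [
    [0,0,0],
    [0,0,0],
    [0,0,0],
    [0,0,0],
    [0,0,-0.02],
    [0,0,-0.05],
    [0,0,-0.08],
    [0,0,-0.08]
  ],
  "roll": [0,0,0,0,0,0,0,0],
  "claw": 0.4
}}

```text
clock: 21.05
tool_pos: [0.6517, 0.227, 0.217]
tool_rot: [[-0.093, 0.996, 0.007], [0.996, 0.093, 0.003], [0.002, 0.008, -1.0]]
contact_force: [-0.1, -0.2, 0.0]
grip_width: 0.034
gripper_force: 0.0
```

Run:
```python
from h import *
o=manip.get_obs();print({k:np.round(o[k],4).tolist() for k in("clock","tool_pos","tool_rot","contact_force","grip_width")})
s=snap("wrist","m.png")
r=barfit(s,(.650,.2255,.155),.155,110,thr=100);print(r)
b=np.array([np.cos(np.radians(3.6)),np.sin(np.radians(3.6)),0]);H=np.array([.65,.2255,0])-.162*b;H[2]=.053
print(H,totool(o,H),np.degrees(np.arctan2(o["tool_rot"][1][0],o["tool_rot"][0][0])))
T=[]
for n in("scene","side"):
    q=snap(n);u,v=proj(q,(.64,.22,.13)).astype(int);T.append(cv2.resize(q["pixels"][v-45:v+55,u-50:u+50],(400,400),interpolation=cv2.INTER_CUBIC))
cv2.imwrite("pics/n.png",np.vstack([np.hstack(T)])[...,::-1])
```

```text
{'clock': 21.05, 'tool_pos': [0.6517, 0.227, 0.217], 'tool_rot': [[-0.0928, 0.9957, 0.0073], [0.9957, 0.0928, 0.003], [0.0023, 0.0075, -1.0]], 'contact_force': [-0.0677, -0.2178, 0.012], 'grip_width': 0.034}
(((323.78680419921875, 214.73565673828125), (122.29723358154297, 32.75907897949219), 87.1375961303711), array([0.65444956, 0.22617357, 0.155     ]), np.float64(0.0940981990316555), np.float64(-81.8051830351715))
[0.48831967 0.21532794 0.053     ] [ 0.0032 -0.165   0.1628] 95.32427599460071
```

View pics/n.png

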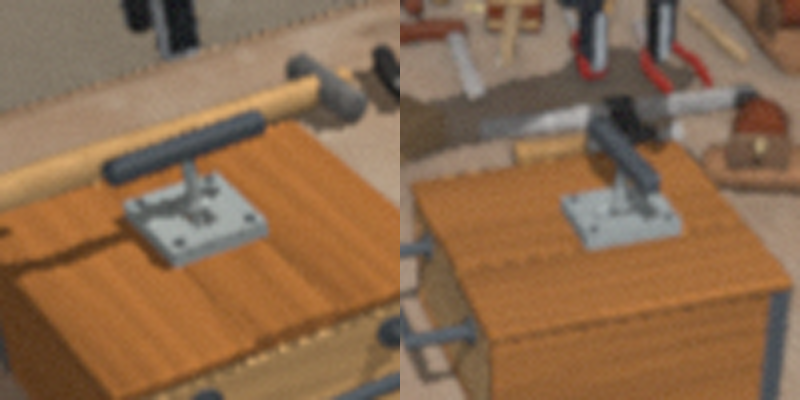

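The turned key stands upright in the lock (left tile bar (185,150), right tile bar (622,155)). I'm moving above the drawer handle.

Call:
{"fn": "apply_moves", "kwargs": {
  "offset": [
    [0.001,-0.02,0],
    [0.002,-0.05,0],
    [0.003,-0.08,0],
    [0.004,-0.11,0],
    [0.005,-0.14,0],
    [0.005,-0.162,0],
    [0.005,-0.162,0],
    [0.005,-0.162,0]
  ],
  "roll": [0.01,0.02,0.03,0.03,0.03,0.03,0.03,0.03]
}}

```text
clock: 22.2
tool_pos: [0.4887, 0.2155, 0.212]
tool_rot: [[-0.062, 0.998, -0.0], [0.998, 0.062, -0.0], [-0.0, -0.0, -1.0]]
contact_force: [-0.6, -0.1, -0.4]
grip_width: 0.0339
gripper_force: 0.0
```

Run:
```python
from h import *
o=manip.get_obs();print({k:np.round(o[k],4).tolist() for k in("clock","tool_pos","tool_rot","contact_force","grip_width","joint_pos")})
s=snap("wrist","p.png")
for t in(85,100,115):
  r=barfit(s,(.4883,.2153,.072),.074,75,thr=t);print(r[0],r[1].round(4),r[2:],totool(o,r[1]))
```

```text
{'clock': 22.2, 'tool_pos': [0.4887, 0.2155, 0.212], 'tool_rot': [[-0.0624, 0.9981, -0.0], [0.9981, 0.0624, -0.0001], [-0.0001, -0.0, -1.0]], 'contact_force': [-0.6191, -0.0636, -0.4046], 'grip_width': 0.0339, 'joint_pos': [-6.8328, 16.8893, -26.1194, 107.1457, 8.6885, 57.9095, -33.0308]}
((341.5, 241.5), (17.0, 39.0), 90.0) [0.513  0.1601 0.074 ] (np.float64(0.03934156611332568), np.float64(-176.45023409299046)) [-0.0568  0.0208  0.138 ]
((341.0, 187.0), (126.0, 50.0), 90.0) [0.5081 0.2129 0.074 ] (np.float64(0.12523348722957706), np.float64(-85.21075648868322)) [-0.0038  0.0192  0.138 ]
((341.0, 187.0), (126.0, 50.0), 90.0) [0.5081 0.2129 0.074 ] (np.float64(0.12523348722957706), np.float64(-85.21075648868322)) [-0.0038  0.0192  0.138 ]
```

The mask covers the handle plus its mounts. The bar itself is at column ~321, which is within 1 mm of the tool axis. Descending and gripping.

Call:
{"fn": "apply_moves", "kwargs": {
  "offset": [
    [0,0,0.02],
    [0,0,0.05],
    [0,0,0.08],
    [0,0,0.11],
    [0,0,0.13],
    [0,0,0.148],
    [0,0,0.157],
    [0,0,0.157]
  ],
  "roll": [0,0,0,0,0,0,0,0]
}}

```text
clock: 23.25
tool_pos: [0.4883, 0.2154, 0.0556]
tool_rot: [[-0.062, 0.998, -0.0], [0.998, 0.062, -0.001], [-0.001, -0.0, -1.0]]
contact_force: [-1.1, -0.5, 2.2]
grip_width: 0.0344
gripper_force: 1.3
```

Call:
{"fn": "apply_moves", "kwargs": {
  "offset": [
    [0,0,0],
    [0,0,0],
    [0,0,0],
    [0,0,0],
    [0,0,0],
    [0,0,0],
    [0,0,0],
    [0,0,0]
  ],
  "roll": [0,0,0,0,0,0,0,0],
  "claw": 0,
  "force": 50
}}

```text
clock: 24.25
tool_pos: [0.4879, 0.2159, 0.0556]
tool_rot: [[-0.063, 0.998, -0.0], [0.998, 0.063, -0.0], [-0.0, -0.0, -1.0]]
contact_force: [-2.9, 0.3, 4.5]
grip_width: 0.0083
gripper_force: 49.0
```

Call:
{"fn": "apply_moves", "kwargs": {
  "offset": [
    [0,-0.005,0],
    [0,-0.015,0],
    [0,-0.027,0],
    [0,-0.04,0],
    [0,-0.053,0],
    [0,-0.065,0],
    [0,-0.074,0],
    [0,-0.078,0]
  ],
  "roll": [0,0,0,0,0,0,0,0]
}}

```text
clock: 25.25
tool_pos: [0.4092, 0.2108, 0.0556]
tool_rot: [[-0.064, 0.998, 0.0], [0.998, 0.064, -0.0], [-0.0, 0.0, -1.0]]
contact_force: [1.5, -0.3, 4.5]
grip_width: 0.0078
gripper_force: 49.5
```

Call:
{"fn": "apply_moves", "kwargs": {
  "offset": [
    [0,-0.001,0],
    [0,-0.002,0],
    [0,-0.002,0],
    [0,-0.002,0],
    [0,-0.002,0],
    [0,-0.002,0],
    [0,-0.002,0],
    [0,-0.002,0]
  ],
  "roll": [0,0,0,0,0,0,0,0]
}}

```text
clock: 26.25
tool_pos: [0.4079, 0.2108, 0.0556]
tool_rot: [[-0.063, 0.998, 0.0], [0.998, 0.063, 0.0], [0.0, 0.0, -1.0]]
contact_force: [0.9, 0.2, 6.4]
grip_width: 0.008
gripper_force: 49.6
```

The drawer has travelled about 80 mm. Releasing and rising straight up.

Call:
{"fn": "apply_moves", "kwargs": {
  "offset": [
    [0,0,0],
    [0,0,0],
    [0,0,0],
    [0,0,0],
    [0,0,-0.02],
    [0,0,-0.06],
    [0,0,-0.1],
    [0,0,-0.12]
  ],
  "roll": [0,0,0,0,0,0,0,0],
  "claw": 0.4
}}

```text
clock: 27.25
tool_pos: [0.4089, 0.2111, 0.1773]
tool_rot: [[-0.063, 0.998, 0.003], [0.998, 0.063, 0.001], [0.001, 0.003, -1.0]]
contact_force: [-0.8, 0.0, -0.6]
grip_width: 0.0343
gripper_force: 0.0
```

Call:
{"fn": "apply_moves", "kwargs": {
  "offset": [
    [0,0,-0.03],
    [0,0,-0.05],
    [0,0,-0.05],
    [0,0,-0.05],
    [0,0,-0.05],
    [0,0,-0.05],
    [0,0,-0.05],
    [0,0,-0.05]
  ],
  "roll": [0,0,0,0,0,0,0,0]
}}

```text
clock: 28.25
tool_pos: [0.4082, 0.2107, 0.2252]
tool_rot: [[-0.063, 0.998, -0.0], [0.998, 0.063, -0.0], [-0.0, -0.0, -1.0]]
contact_force: [0.4, 0.4, 0.2]
grip_width: 0.0339
gripper_force: 0.0
```

Run:
```python
from h import *
o=manip.get_obs();print({k:np.round(o[k],4).tolist() for k in("clock","tool_pos","contact_force","grip_width")})
s=snap("wrist","q.png")
r=barfit(s,(.408,.2108,.072),.074,70,thr=100);print(r[0],r[1].round(4),r[2:])
x0=r[0][0][0]-min(r[0][1])/2
print("bar left edge+5px",onz(s,(x0+4,r[0][0][1]),.074).round(4))
q=snap("side");r=barfit(q,(.65,.2255,.151),.151,22,thr=110);print(r)
```

```text
{'clock': 28.25, 'tool_pos': [0.4082, 0.2107, 0.2252], 'contact_force': [0.4128, 0.3657, 0.1851], 'grip_width': 0.0339}
((338.5995788574219, 180.40951538085938), (48.32619094848633, 115.20278930664062), 2.726310968399048) [0.4256 0.2115 0.074 ] (np.float64(0.11797442952363152), np.float64(-87.96236057037461))
bar left edge+5px [0.4056 0.2138 0.074 ]
(((347.5207824707031, 117.4258041381836), (27.291208267211914, 7.789706707000732), 60.642250061035156), array([0.65091357, 0.21102402, 0.151     ]), np.float64(0.132617794478738), np.float64(-91.46948188053756))
```

The handle is at x ≈ 0.407, so the drawer is about 80 mm out, and the key's bar still stands across the lock. Handing in.

```bash
python3 -c "
from bench import manip
print(manip.job_done())"
```

```text
the job is handed in; nothing more can be done
None
```

I handed the job in at about 28 s: the key is seated and turned to its stop, still standing in the lock. The drawer is out about 80 mm, the gripper is clear, and I made no contact with the screwdriver or tin; the hand-in call returned no verdict.

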